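# Turn the sample leaf over on the workbench

### The job

With the fingertips alone, push the cork sanding block off the wood-finish sample board so that it lies on the bench clear of the board, then push the hinged plywood leaf up and over its spine and gently press it down flat on the other half of the board. Only push and press: do not pick up or squeeze the block or pinch the leaf hard; leave the jar, the two clamps and the try square alone, and finish with the hand clear of everything.

Things in the scene. Friction and masses are not known exactly. Their poses are not given: they have to be found in the camera images.
- board: wood-finish sample board screwed to the bench, 200 (x) x 320 (y) x 8 mm thick. Origin at the centre of its underside, on the bench top; z up. A steel hinge spine (barrel 10 mm thick, 184 mm long) runs along its x axis across the middle, its axis 12 mm above the bench. The -y half carries the leaf and three samples; the +y half is bare but for the sanding block, and is where the leaf must lie
- leaf (a joint): angle (rad) of the leaf, a plywood panel 180 mm along the spine, reaching from 10 to 150 mm from the spine axis, 6 mm thick, 60 to 120 g. 0 = flat on the board's -y half, 1.57 = upright, 3.14 = flat on the +y half, its faces then 9 and 15 mm above the bench. It starts ajar at 0.35 to 0.6 rad. The hinge is stiff (about 0.13 N m of friction), so the leaf stays at whatever angle it is left and must be pushed all the way
- leaf_edge (a point): middle of the leaf's free edge (mid-thickness), 150 mm from the spine axis; its frame turns with the leaf, x along the spine
- block_center (a point): centre of the cork sanding block, a loose plain block 70 (x) x 45 (y) x 30 mm high, about 60 g, lying flat on the bare half of the board (its centre then 23 mm above the bench, 15 mm when flat on the bench)
- jar: empty open glass jar, 76 mm across, 110 mm high, standing; origin at the centre of its underside
- clamp_a: orange spring clamp lying on its side, 140 mm long, 90 mm over its handles, 22 mm high; origin on the bench under its pivot
- clamp_b: second orange spring clamp, the same as the first
- try_square: steel try square lying flat; wooden stock 22 (x) x 120 (y) x 18 mm high, origin at the centre of the stock's underside; steel blade 40 mm wide running 160 mm to +x at the stock's +y end
- block: the same sanding block, origin at the centre of its underside; z up
Mind the look-alikes: they are no part of the job. What is meant by the block is not purple, and is the smaller of those in its own colour.

How it is judged:
By the outcome, as a careful person would: the job done as asked, in the order asked, and still so for the second after the job is handed in, with the robot touching nothing.
It also fails if it takes over 59 s, if anything falls off the work surface, if the arm or the gripper's body presses on something with over 40 N, if the wrist force passes 120 N, or if a joint passes its speed limit or range.

### The arm

A 6-joint arm with a two-finger parallel gripper is mounted at the origin on the work surface. World frame = base frame: x ahead of the robot, y to its left, z up, the work surface at z = 0. Lengths are in m, angles in rad, forces in N, time in s.
With the tool pointing down it reaches from about 0.35 to 0.975 m from the base axis. Payload 4.9 kg.
Tool frame: the origin (TCP) lies midway between the tips of the shut fingers; the grasp point (between the pads) lies 19 mm behind it; z points along the fingers, y is the direction in which the jaws open and shut (so a half turn about z gives the same grasp; the last joint's range is limited). The gripper opens to 85 mm and grips with 20 to 120 N. Pads are 22 mm wide; open, the fingers measure 114 mm over their backs; the gripper's body (76 mm by 85 mm) begins 54 mm behind the grasp point. The pads swing forward as they close: fully open they stand 13 mm farther back than shut.
Start: joints at [1.175, 0.053, 1.613, -0, 1.476, -0.119], TCP at [0.171, 0.601, 0.231] pointing down, gripper open.
Joint ranges: [-3.01, 3.01], [-1.01, 2.22], [0.06, 2.58], [-1.02, 4.17], [0.09, 2.62], [-3.14, 3.14]. Speed limits (rad/s): [2.57, 2.57, 3.14, 3.14, 3.14, 3.14].

### API

Orientations are given as a unit quaternion [w, x, y, z].
In Python, from plant import manip, cams gives the robot as it stands.
- The arm moves only by the tool jog_arm, never from a script. Its argument "targets" is a list of rows, each a list of 4 numbers: the shift along the tool's x, y, z in m, then the turn about the tool's z in degrees. A call has 1 to 5 rows; each row is the pose to reach, as a shift and turn from the pose commanded when the call began, along the tool's axes at that moment; what a row does not reach only later rows make up. A row lasts 1/12 s, in which the tool goes at most 41.7 mm and 7.16 degrees, less where a joint would pass 70% of its speed; a pose out of reach is approached as far as the arm can. A call with a gripper value outside its range is refused whole. "fingers" is the opening, from 0 (shut) to 1 (fully open), set as the call begins (left out, the last holds). The fingers move at their own pace and stop on an object; the grip force is fixed at half the most. Time passes only in rows, so rows that repeat a pose let the fingers close. It gives the time, the measured TCP pose, the force and the opening at its end, in the units of the state.
- manip.state(): the state, without advancing time (a new reading comes with each control period).
- cams.grab_frame(name): name is "scene" or "side" or "wrist"; returns the picture (420x560x3 uint8, red, green, blue); there is no depth.
- cams.get_calibration(name): a dict with "camera_matrix" (3x3 intrinsics, pixels), "cam_to_world" (4x4, takes a point from camera to world coordinates). Camera axes: x right, y up, looking along -z (the intrinsics and any distortion apply to the point x, -y, -z); pixel columns grow to the right and rows downward; lengths in m; the calibration is good to about 2 mm. A picture is of the moment at which its call begins: read the wrist's pose just before it. get_calibration takes no time and is no camera call; for the wrist camera it gives the pose at the moment of the call.
- manip.job_done(): hands the job in, once; it reports no verdict.
The state is a dict: "time": time; "joint_pos": joint angles; "joint_vel": joint speeds; "joint_efforts": joint torques, N m; "tool_pos": TCP position; "tool_rot": TCP orientation; "contact_force": force on the tool from outside, world axes, zero at the start; "ft_torque": the same for the moment, N m; "gripper_width": opening from 0.0 (shut) to 1.0 (fully open).
Only numpy, scipy, OpenCV 4.12 (cv2) and the standard library are available. Lean on these libraries where they do the work, as an engineer would, in place of code of your own. Each camera call takes 0.05 s, during which the arm holds its last target. There are 200 camera calls.

## Working session

There is one attempt and no reset: what is moved stays moved. The work goes in short steps, Python scripts to look and compute and a tool call to move; the robot and the scene stay as the last step left them, time stands still between calls to the robot, and variables do not carry over. Pictures are saved under pics/ and viewed, about 8 in all and at most 12, crops included, and the job is handed in when it is done.

Besides the shell and the picture viewer there is one more tool, called by a JSON object that holds its "api" and its "payload". jog_arm: Moves the arm, as the interface text tells. Its arguments: {"type":"object","properties":{"targets":{"type":"array"},"fingers":{"type":"number"}},"required":["targets"]}

```bash
mkdir -p pics; ls
cat > h.py <<'E'
import numpy as np, cv2
from plant import manip, cams
def save(n,f): 
    im=cams.grab_frame(n); cv2.imwrite(f'pics/{f}.png',im[:,:,::-1]); return im
def ray(c,u,v):
    K=np.array(c['camera_matrix']);T=np.array(c['cam_to_world'])
    d=np.array([(u-K[0,2])/K[0,0],-(v-K[1,2])/K[1,1],-1]); return T[:3,3],T[:3,:3]@d
def onz(c,u,v,z):
    o,d=ray(c,u,v); return o+d*(z-o[2])/d[2]
def proj(c,p):
    K=np.array(c['camera_matrix']);T=np.array(c['cam_to_world'])
    q=T[:3,:3].T@(np.array(p)-T[:3,3]); q=q*[1,-1,-1]; q=K@q; return q[:2]/q[2]
E
python3 - <<'E'
from h import *
a=save('scene','a');b=save('side','b')
for n in('scene','side','wrist'):
    c=cams.get_calibration(n);print({k:(np.round(v,3).tolist() if k in('camera_matrix','cam_to_world') else v) for k,v in c.items()})
print(manip.state())
E
```

```text
pics
{'camera_matrix': [[412.07, 0.0, 281.692], [0.0, 412.07, 210.728], [0.0, 0.0, 1.0]], 'cam_to_world': [[-0.36, -0.699, 0.618, 1.215], [0.933, -0.272, 0.236, 0.138], [0.004, 0.661, 0.75, 0.841], [0.0, 0.0, 0.0, 1.0]]}
{'camera_matrix': [[513.662, 0.0, 279.595], [0.0, 513.662, 216.278], [0.0, 0.0, 1.0]], 'cam_to_world': [[0.78, 0.346, -0.521, -0.033], [-0.625, 0.398, -0.672, -0.896], [-0.025, 0.85, 0.526, 0.672], [0.0, 0.0, 0.0, 1.0]]}
{'camera_matrix': [[330.396, 0.0, 280.138], [0.0, 330.396, 206.437], [0.0, 0.0, 1.0]], 'cam_to_world': [[0.274, -0.92, -0.281, 0.1], [0.962, 0.261, 0.082, 0.62], [-0.002, -0.293, 0.956, 0.373], [0.0, 0.0, 0.0, 1.0]]}
{'time': 0.1, 'joint_pos': array([ 1.17501005e+00,  5.32931575e-02,  1.61415618e+00,  4.75841503e-06,
        1.47599473e+00, -1.19006132e-01]), 'joint_vel': array([-0.00080796, -0.0004477 , -0.00297339,  0.00091589,  0.00033112,
        0.00096051]), 'joint_efforts': array([ 2.02594815e-04, -3.94893980e+01, -3.71365106e+01, -4.33298214e-05,
        3.87726977e-03, -1.36389843e-06]), 'tool_pos': array([0.1705713 , 0.60069024, 0.23018482]), 'tool_rot': array([-2.37941416e-04,  1.37948927e-01,  9.90438911e-01, -8.94607696e-04]), 'contact_force': array([ 0.44530992, -0.71856297,  0.25520075]), 'ft_torque': array([ 0.01884187,  0.00116963, -0.06301729]), 'gripper_width': 1.0062762615300995}
```

View pics/a.png

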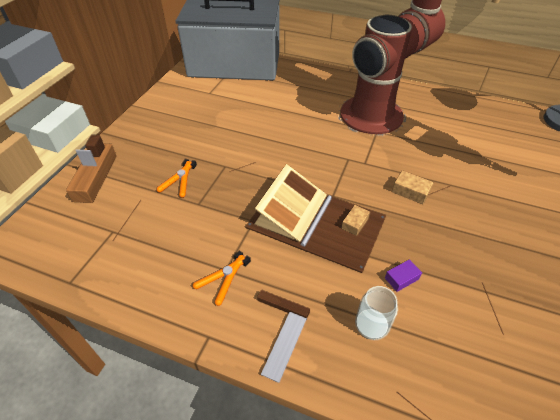

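View pics/b.png

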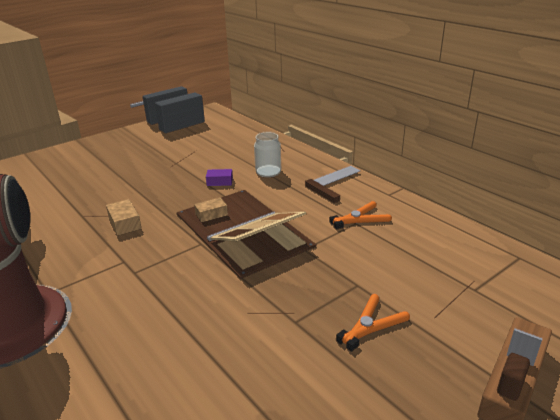

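The small cork block sits on the board's bare half at scene (356,220) and side (211,209). The look-alikes are a larger cork block at scene (413,187) and a purple one at (403,275). The leaf is ajar, with its outer face towards the scene camera at (292,203). I'll check this in one enlarged crop.

Run:
```python
import cv2,numpy as np
a=cv2.imread('pics/a.png')[155:275,240:440];b=cv2.imread('pics/b.png')[160:285,100:330]
A=cv2.resize(a,(800,480),interpolation=2)
cv2.imwrite('pics/ac.png',A)
cv2.imwrite('pics/bc.png',cv2.resize(b,(230*3,375),interpolation=2))
```

```text
(no output)
```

View pics/ac.png

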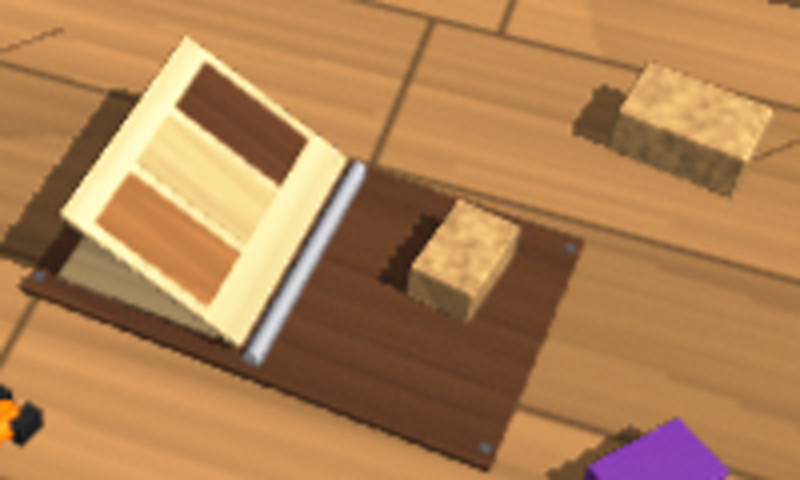

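View pics/bc.png

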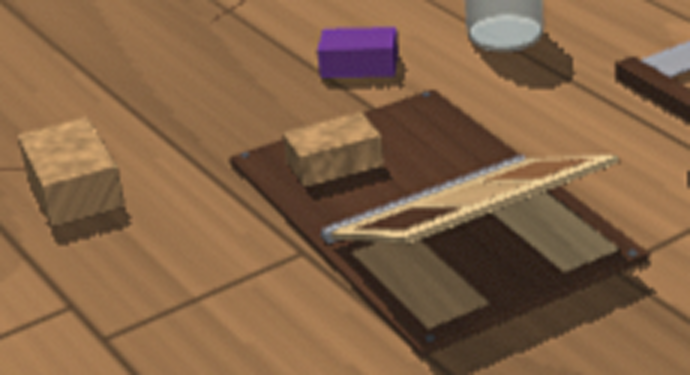

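Run:
```python
from h import *
S=cams.get_calibration('scene');D=cams.get_calibration('side')
s=lambda u,v,z:np.round(onz(S,240+(u+.5)/4-.5,155+(v+.5)/4-.5,z),4)
d=lambda u,v,z:np.round(onz(D,100+(u+.5)/3-.5,160+(v+.5)/3-.5,z),4)
print('board scene FR,NR,NL',s(583,240,.008),s(490,470,.008),s(22,287,.008))
print('board side',d(232,158,.008),d(430,92,.008),d(648,260,.008),d(430,350,.008))
print('spine scene',s(360,163,.017),s(253,360,.017))
print('spine side',d(326,234,.012),d(522,158,.012))
print('block scene',[s(*p,.038) for p in((462,200),(519,232),(470,294),(410,265))])
print('block side',[d(*p,.038) for p in((284,134),(366,114),(382,142),(304,158))])
# leaf edge: triangulate corners
def tri(a,b):
    o1,d1=a;o2,d2=b
    t=np.linalg.lstsq(np.c_[d1,-d2],o2-o1,rcond=None)[0]
    p,q=o1+t[0]*d1,o2+t[1]*d2; return (p+q)/2,np.linalg.norm(p-q)
r1=lambda u,v:ray(S,240+u/4,155+v/4); r2=lambda u,v:ray(D,100+u/3,160+v/3)
print(tri(r1(186,38),r2(408,238)),tri(r1(63,215),r2(618,158)))
for n,u,v in(('jar',376,330),('purple',403,280),('bigcork',413,195),('clamp',240,262),('sq',283,303)):print(n,onz(S,u,v,0).round(3))
```

```text
board scene FR,NR,NL [0.4404 0.1399 0.008 ] [0.6407 0.1253 0.008 ] [ 0.6137 -0.1931  0.008 ]
board side [0.4412 0.1354 0.008 ] [0.6325 0.1192 0.008 ] [ 0.6052 -0.2012  0.008 ] [ 0.4191 -0.1832  0.008 ]
spine scene [ 0.4349 -0.0181  0.017 ] [ 0.6214 -0.0314  0.017 ]
spine side [ 0.4378 -0.0189  0.012 ] [ 0.6206 -0.0295  0.012 ]
block scene [array([0.4626, 0.0582, 0.038 ]), array([0.4765, 0.0997, 0.038 ]), array([0.5385, 0.0829, 0.038 ]), array([0.5292, 0.0414, 0.038 ])]
block side [array([0.471 , 0.0942, 0.038 ]), array([0.5401, 0.0776, 0.038 ]), array([0.5246, 0.0304, 0.038 ]), array([0.4635, 0.0506, 0.038 ])]
(array([ 0.42812139, -0.15044804,  0.08061887]), np.float64(0.0037466471956429733)) (array([ 0.60595997, -0.16466385,  0.07960674]), np.float64(0.00360104398078026))
jar [0.769 0.189 0.   ]
purple [0.622 0.221 0.   ]
bigcork [ 0.332  0.198 -0.   ]
clamp [ 0.715 -0.161 -0.   ]
sq [ 0.782 -0.023  0.   ]
```

Measured so far:
- **Board:** centre about (0.527, -0.028), yaw about -4.6°.
- **Leaf:** angle about 0.47 rad.
- **Block:** centre about (0.501, 0.069), yaw about -14°.

The sizes match what was given (board about 0.20 × 0.32, block about 70 × 45). I'll move above the gap between the spine and the block.

{"api": "jog_arm", "payload": {"targets": [[-0.024,-0.024,0.004,0],[-0.047,-0.048,0.008,0],[-0.071,-0.071,0.012,0],[-0.094,-0.095,0.016,0],[-0.118,-0.119,0.02,0]], "fingers": 0.3}}

```text
time: 0.52
tool_pos: [0.2519, 0.4529, 0.2105]
tool_rot: [-0.0, 0.138, 0.99, -0.0]
contact_force: [0.8, 0.0, 0.2]
gripper_width: 0.313
```

{"api": "jog_arm", "payload": {"targets": [[-0.024,-0.024,0.004,0],[-0.047,-0.048,0.008,0],[-0.071,-0.071,0.012,0],[-0.094,-0.095,0.016,0],[-0.118,-0.119,0.02,0]]}}

```text
time: 0.93
tool_pos: [0.3329, 0.3062, 0.1907]
tool_rot: [-0.0, 0.138, 0.99, -0.0]
contact_force: [-0.2, 0.0, 1.4]
gripper_width: 0.303
```

{"api": "jog_arm", "payload": {"targets": [[-0.024,-0.024,0.004,0],[-0.047,-0.048,0.008,0],[-0.071,-0.071,0.012,0],[-0.094,-0.095,0.016,0],[-0.118,-0.119,0.02,0]]}}

```text
time: 1.35
tool_pos: [0.4139, 0.1595, 0.1708]
tool_rot: [-0.0, 0.138, 0.99, 0.0]
contact_force: [-0.1, -0.5, 0.5]
gripper_width: 0.302
```

{"api": "jog_arm", "payload": {"targets": [[-0.024,-0.024,0.004,0],[-0.047,-0.048,0.008,0],[-0.071,-0.071,0.012,0],[-0.094,-0.095,0.016,0],[-0.118,-0.119,0.02,0]]}}

```text
time: 1.77
tool_pos: [0.4949, 0.0127, 0.1507]
tool_rot: [-0.0, 0.138, 0.99, 0.0]
contact_force: [-0.9, 1.0, -0.7]
gripper_width: 0.299
```

{"api": "jog_arm", "payload": {"targets": [[0,0,0,6],[0,0,0,12],[0,0,0,18],[0,0,0,24],[0,0,0,29]]}}

```text
time: 2.18
tool_pos: [0.4944, 0.0142, 0.1507]
tool_rot: [-0.001, 0.384, 0.923, -0.0]
contact_force: [-0.3, 0.3, 0.2]
gripper_width: 0.307
```

{"api": "jog_arm", "payload": {"targets": [[0,0,0,6],[0,0,0,12],[0,0,0,18],[0,0,0,24],[0,0,0,29]]}}

```text
time: 2.6
tool_pos: [0.4943, 0.0144, 0.1508]
tool_rot: [-0.0, 0.603, 0.798, -0.0]
contact_force: [-0.1, 0.5, -0.9]
gripper_width: 0.301
```

{"api": "jog_arm", "payload": {"targets": [[0,0,0,6],[0,0,0,12],[0,0,0,18],[0,0,0,24],[0,0,0,29]]}}

```text
time: 3.02
tool_pos: [0.4943, 0.0144, 0.1508]
tool_rot: [-0.0, 0.783, 0.622, -0.0]
contact_force: [0.6, 0.6, -0.0]
gripper_width: 0.299
```

```bash
cat >> h.py <<'E'
C=np.array([.527,-.028,0]);YAW=np.radians(-4.6)
R=np.array([[np.cos(YAW),-np.sin(YAW),0],[np.sin(YAW),np.cos(YAW),0],[0,0,1]])
w=lambda b:C+R@np.array(b)
bd=lambda p:R.T@(np.array(p)-C)
def rep():
    s=manip.state();from scipy.spatial.transform import Rotation as Q
    q=s['tool_rot'];M=Q.from_quat([*q[1:],q[0]]).as_matrix()
    print('t',s['time'].__round__(2),'tcp',s['tool_pos'].round(4),'board',bd(s['tool_pos']).round(4),'yawY',np.degrees(np.arctan2(M[1,1],M[0,1])).round(1),'F',s['contact_force'].round(1),'g',round(s['gripper_width'],2)); return s,M
E
python3 - <<'E'
from h import *
rep();c=cams.get_calibration('wrist');im=save('wrist','w1')
b=im[:,:,::-1].copy()
for p in [(x,y,.008) for x in(-.1,.1) for y in(-.16,.16)]+[(-.092,0,.017),(.092,0,.017)]:
    u=proj(c,w(p)).astype(int)
    if abs(u).max()<2000: cv2.circle(b,tuple(int(i) for i in u),4,(0,0,255),1)
cv2.imwrite('pics/w1.png',b)
S=cams.get_calibration('scene')
for p in((387,272),(405,290),(421,274)):print(onz(S,*p,0.0).round(3))
E
```

```text
t 3.02 tcp [0.4943 0.0144 0.1508] board [-0.036   0.0396  0.1508] yawY -13.1 F [ 0.6  0.6 -0. ] g 0.3
[0.613 0.181 0.   ]
[0.647 0.23  0.   ]
[0.589 0.258 0.   ]
```

View pics/w1.png

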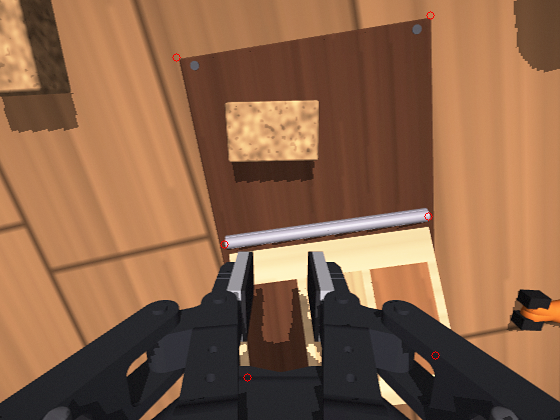

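The wrist view shows the predicted board corners on the real ones. The block is centred at (272,130), squarely ahead of the fingers. I'll descend and push.

{"api": "jog_arm", "payload": {"targets": [[0,0,0.03,0],[0,0,0.06,0],[0,0,0.09,0],[0,0,0.118,0],[0,0,0.135,0]]}}

```text
time: 3.48
tool_pos: [0.4922, 0.0146, 0.0127]
tool_rot: [-0.002, 0.781, 0.624, -0.002]
contact_force: [-1.4, 0.5, -0.1]
gripper_width: 0.3
```

{"api": "jog_arm", "payload": {"targets": [[0.009,-0.001,0,0],[0.018,-0.003,0,0],[0.027,-0.004,0,0],[0.036,-0.005,0,0],[0.044,-0.007,0,0]]}}

```text
time: 3.9
tool_pos: [0.4994, 0.06, 0.0183]
tool_rot: [0.001, 0.781, 0.624, 0.001]
contact_force: [-0.2, -0.2, 0.4]
gripper_width: 0.297
```

{"api": "jog_arm", "payload": {"targets": [[0.009,-0.001,0,0],[0.018,-0.003,0,0],[0.027,-0.004,0,0],[0.036,-0.005,0,0],[0.044,-0.007,0,0]]}}

```text
time: 4.32
tool_pos: [0.5009, 0.1042, 0.0165]
tool_rot: [0.0, 0.782, 0.624, 0.0]
contact_force: [0.0, -0.2, 0.5]
gripper_width: 0.297
```

Run:
```python
from h import *
rep();save('wrist','w2')
```

```text
t 4.32 tcp [0.5009 0.1042 0.0165] board [-0.0366  0.1297  0.0165] yawY -12.8 F [ 0.  -0.2  0.5] g 0.3
```

View pics/w2.png

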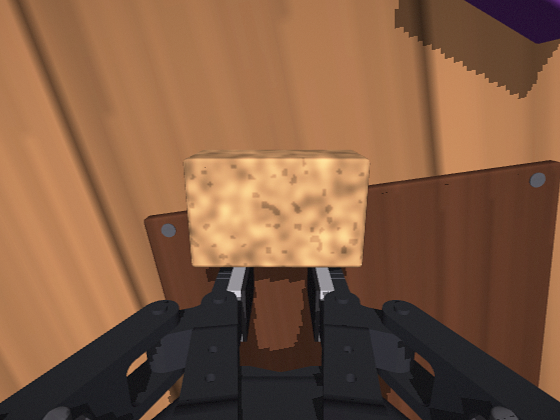

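The block is being pushed squarely and half of it overhangs the board edge. I'll finish the push, back off and rise.

{"api": "jog_arm", "payload": {"targets": [[0.01,-0.001,0,0],[0.02,-0.003,0,0],[0.03,-0.004,0,0],[0.04,-0.006,0,0],[0.05,-0.007,0,0]]}}

```text
time: 4.78
tool_pos: [0.5049, 0.1546, 0.0162]
tool_rot: [-0.0, 0.782, 0.624, -0.0]
contact_force: [0.5, -0.2, 0.1]
gripper_width: 0.3
```

{"api": "jog_arm", "payload": {"targets": [[0.003,0,0,0],[0.003,0,0,0],[-0.007,0,0,0],[-0.02,0,0,0],[-0.03,0,0,0]]}}

```text
time: 5.2
tool_pos: [0.4977, 0.1226, 0.0161]
tool_rot: [0.0, 0.782, 0.623, -0.0]
contact_force: [0.7, -0.8, 0.2]
gripper_width: 0.301
```

{"api": "jog_arm", "payload": {"targets": [[0,0,-0.03,0],[0,0,-0.06,0],[0,0,-0.1,0],[-0.02,0,-0.14,0],[-0.05,0,-0.17,0]], "fingers": 0}}

```text
time: 5.62
tool_pos: [0.488, 0.0773, 0.1868]
tool_rot: [0.001, 0.781, 0.624, 0.001]
contact_force: [1.7, 0.1, 0.2]
gripper_width: 0.0
```

Run:
```python
from h import *
rep();a=save('wrist','w3');c=cams.get_calibration('wrist')
np.save('cw3.npy',np.array(c['cam_to_world']))
```

```text
t 5.62 tcp [0.488  0.0773 0.1868] board [-0.0473  0.1019  0.1868] yawY -12.8 F [1.7 0.1 0.2] g 0.0
```

View pics/w3.png

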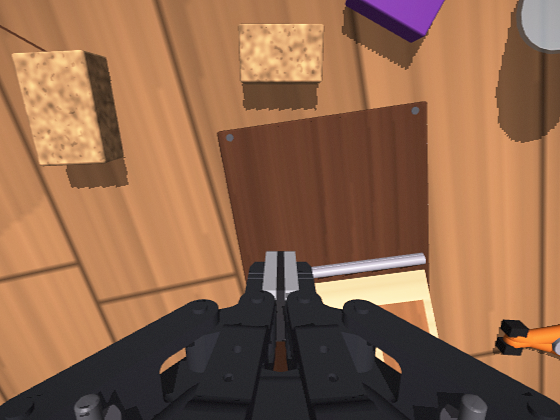

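The block lies flat on the bench clear of the board, at (281,53), with the board's edge at about (325,118). Next I'll take the hand round behind the leaf's free edge.

{"api": "jog_arm", "payload": {"targets": [[0,0,0,-4],[0,0,0,-8.2],[0,0,0,-8.2]]}}

```text
time: 5.92
tool_pos: [0.4874, 0.0764, 0.1839]
tool_rot: [0.0, 0.736, 0.677, 0.0]
contact_force: [-0.4, 0.4, -0.8]
gripper_width: 0.008
```

{"api": "jog_arm", "payload": {"targets": [[-0.03,0.005,0,0],[-0.06,0.01,0,0],[-0.09,0.014,0,0],[-0.12,0.019,0,0],[-0.146,0.0235,0,0]]}}

```text
time: 6.33
tool_pos: [0.4984, -0.0718, 0.1831]
tool_rot: [-0.0, 0.736, 0.677, -0.0]
contact_force: [1.6, 0.3, 0.4]
gripper_width: -0.0
```

{"api": "jog_arm", "payload": {"targets": [[-0.03,0.005,0,0],[-0.06,0.01,0,0],[-0.09,0.014,0,0],[-0.12,0.019,0,0],[-0.146,0.0235,0,0]]}}

```text
time: 6.75
tool_pos: [0.5098, -0.2193, 0.183]
tool_rot: [-0.0, 0.737, 0.676, -0.0]
contact_force: [0.5, 0.3, 0.2]
gripper_width: 0.0
```

{"api": "jog_arm", "payload": {"targets": [[0,0,0.03,0],[0,0,0.06,0],[0,0,0.09,0],[0,0,0.118,0],[0,0,0.132,0]]}}

```text
time: 7.17
tool_pos: [0.5074, -0.2161, 0.0468]
tool_rot: [-0.003, 0.736, 0.677, -0.001]
contact_force: [0.2, -0.4, -0.4]
gripper_width: 0.001
```

Run:
```python
from h import *
rep();a=save('side','s2')
cv2.imwrite('pics/s2c.png',cv2.resize(a[110:300,130:380,::-1],(750,570),interpolation=2))
```

```text
t 7.17 tcp [ 0.5074 -0.2161  0.0468] board [-0.0044 -0.189   0.0468] yawY -4.8 F [ 0.2 -0.4 -0.4] g 0.0
```

View pics/s2c.png

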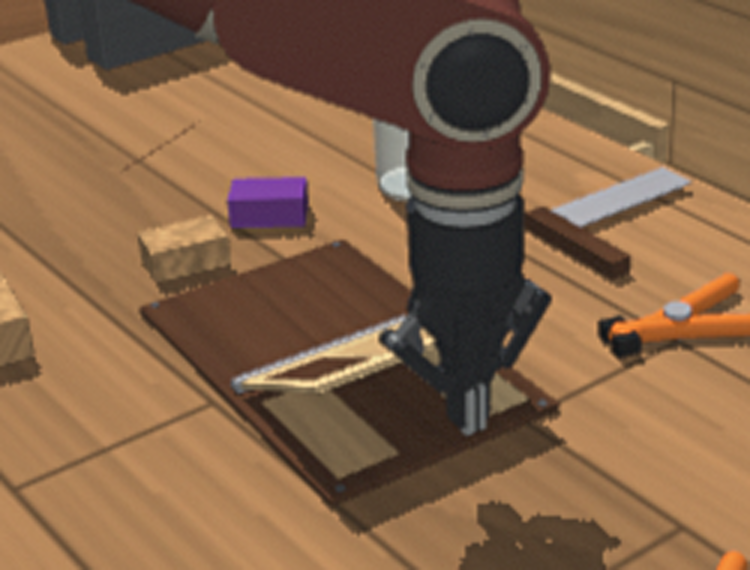

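Run:
```python
from h import *
s,M=rep()
def tcp(t,off=.026,h=.011):
    u=np.array([-np.cos(t),np.sin(t)]);n=np.array([-np.sin(t),-np.cos(t)]);a=np.array([0,.012])
    return a+.15*u+.003*n+[-h,-off] if t<np.pi/2 else a+(.15-off)*u+.003*n+[-h,0]
prev=None
for t in np.r_[.47,np.arange(.6,3.15,.1),3.1416]:
    p=tcp(t); print(round(t,2),(p*1000).round(1), '' if prev is None else ((p-prev)*1000).round(1)); prev=p
```

```text
t 7.22 tcp [ 0.5062 -0.2153  0.045 ] board [-0.0057 -0.1884  0.045 ] yawY -4.8 F [-0.7 -0.1 -1.5] g 0.0
0.47 [-146.1   51.3] 
0.6 [-136.5   68.2] [ 9.6 17. ]
0.7 [-127.7   80.3] [ 8.8 12.1]
0.8 [-117.7   91.5] [10.  11.2]
0.9 [-106.6  101.6] [11.1 10.1]
1.0 [-94.6 110.6] [12.  9.]
1.1 [-81.7 118.3] [12.9  7.7]
1.2 [-68.1 124.7] [13.6  6.4]
1.3 [-54.  129.7] [14.1  5. ]
1.4 [-39.5 133.3] [14.6  3.6]
1.5 [-24.6 135.4] [14.8  2.1]
1.6 [-10.4 136. ] [14.2  0.6]
1.7 [  2.  135.4] [12.4 -0.7]
1.8 [ 14.3 133.4] [12.2 -1.9]
1.9 [ 26.2 130.3] [12.  -3.1]
2.0 [ 37.9 126. ] [11.6 -4.3]
2.1 [ 49.  120.6] [11.1 -5.4]
2.2 [ 59.5 114. ] [10.5 -6.5]
2.3 [ 69.4 106.5] [ 9.8 -7.6]
2.4 [78.4 98. ] [ 9.  -8.5]
2.5 [86.5 88.6] [ 8.1 -9.4]
2.6 [93.7 78.5] [  7.2 -10.1]
2.7 [99.8 67.7] [  6.1 -10.8]
2.8 [104.8  56.4] [  5.  -11.3]
2.9 [108.7  44.6] [  3.9 -11.8]
3.0 [111.3  32.5] [  2.7 -12.1]
3.1 [112.8  20.2] [  1.4 -12.3]
3.14 [113.  15.] [ 0.2 -5.2]
```

{"api": "jog_arm", "payload": {"targets": [[0.009,0.004,0,0],[0.018,0.004,0,0],[0.026,0.004,0,0],[0.034,0.004,0,0],[0.042,0.004,0,0]]}}

```text
time: 7.63
tool_pos: [0.5193, -0.1746, 0.0532]
tool_rot: [0.001, 0.735, 0.678, 0.0]
contact_force: [0.4, 0.1, -0.3]
gripper_width: 0.002
```

{"api": "jog_arm", "payload": {"targets": [[0.013,0,-0.014,0],[0.023,0,-0.027,0],[0.033,0,-0.039,0],[0.044,0,-0.049,0],[0.056,0,-0.058,0]]}}

```text
time: 8.05
tool_pos: [0.5238, -0.1193, 0.112]
tool_rot: [0.002, 0.735, 0.678, 0.0]
contact_force: [0.2, -2.2, 2.1]
gripper_width: 0.002
```

Run:
```python
from h import *
rep();a=save('side','s3')
cv2.imwrite('pics/s3c.png',cv2.resize(a[110:300,130:380,::-1],(750,570),interpolation=2))
```

```text
t 8.05 tcp [ 0.5238 -0.1193  0.112 ] board [ 0.0041 -0.0912  0.112 ] yawY -4.7 F [ 0.2 -2.2  2.1] g 0.0
```

View pics/s3c.png

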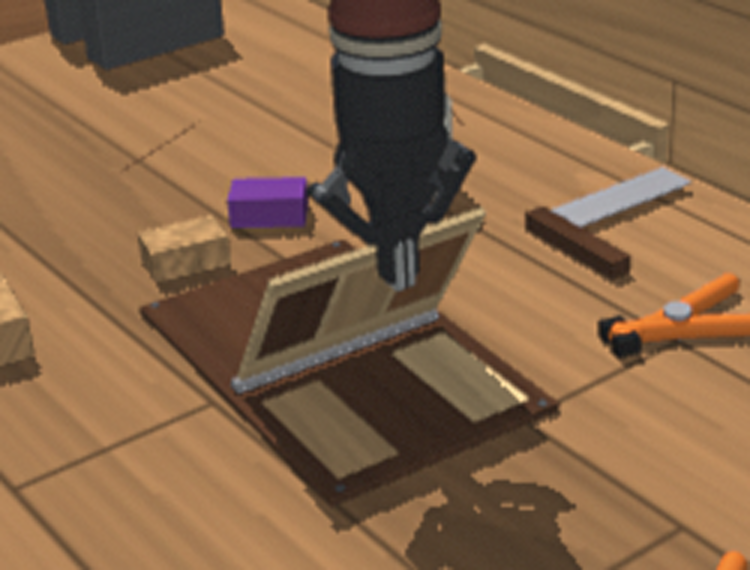

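The leaf is following the fingers, now at about 1.0 rad and touched about 25 mm below its edge. I'll continue along the arc.

{"api": "jog_arm", "payload": {"targets": [[0.013,0,-0.008,0],[0.0265,0,-0.014,0],[0.0405,0,-0.019,0],[0.055,0,-0.023,0],[0.07,0,-0.025,0]]}}

```text
time: 8.52
tool_pos: [0.5281, -0.0478, 0.1344]
tool_rot: [-0.001, 0.735, 0.678, -0.0]
contact_force: [0.2, -1.0, -0.8]
gripper_width: -0.003
```

{"api": "jog_arm", "payload": {"targets": [[0.014,0,-0.0005,0],[0.0265,0,0,0],[0.039,0,0.002,0],[0.051,0,0.005,0],[0.0625,0,0.0095,0]]}}

```text
time: 8.93
tool_pos: [0.5334, 0.014, 0.1247]
tool_rot: [-0.0, 0.735, 0.678, -0.0]
contact_force: [-1.0, -0.8, -0.0]
gripper_width: 0.004
```

Run:
```python
from h import *
rep();a=save('side','s4')
cv2.imwrite('pics/s4c.png',cv2.resize(a[110:300,130:380,::-1],(750,570),interpolation=2))
```

```text
t 8.93 tcp [0.5334 0.014  0.1247] board [0.003  0.0423 0.1247] yawY -4.6 F [-1.  -0.8 -0. ] g 0.0
```

View pics/s4c.png

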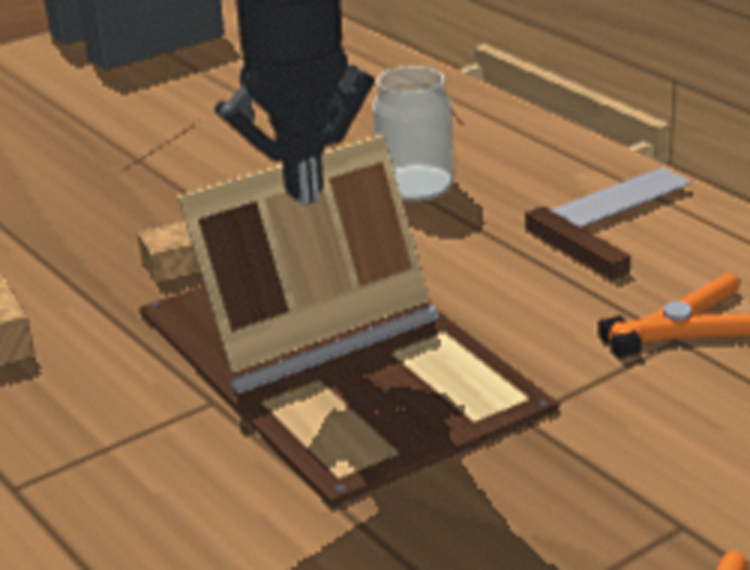

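The leaf is past upright at about 2.0 rad and still follows. I'll carry on downward.

{"api": "jog_arm", "payload": {"targets": [[0.011,0,0.0055,0],[0.0215,0,0.012,0],[0.0315,0,0.0195,0],[0.0405,0,0.028,0],[0.0485,0,0.0375,0]]}}

```text
time: 9.4
tool_pos: [0.5377, 0.062, 0.0869]
tool_rot: [0.0, 0.735, 0.678, 0.0]
contact_force: [0.9, -0.3, 0.9]
gripper_width: 0.003
```

{"api": "jog_arm", "payload": {"targets": [[0.007,0,0.01,0],[0.013,0,0.021,0],[0.018,0,0.032,0],[0.021,0,0.044,0],[0.0235,0,0.054,0]]}}

```text
time: 9.82
tool_pos: [0.539, 0.0846, 0.032]
tool_rot: [-0.0, 0.735, 0.678, -0.0]
contact_force: [0.6, -0.7, 1.7]
gripper_width: -0.001
```

{"api": "jog_arm", "payload": {"targets": [[0.0,0,0.003,0],[0.0,0,0.006,0],[0.0,0,0.009,0],[0.0,0,0.011,0],[0.0,0,0.013,0]]}}

```text
time: 10.23
tool_pos: [0.5398, 0.0841, 0.0209]
tool_rot: [0.0, 0.735, 0.678, 0.0]
contact_force: [0.2, 0.2, 0.5]
gripper_width: -0.001
```

Run:
```python
from h import *
rep()
```

```text
t 10.23 tcp [0.5398 0.0841 0.0209] board [0.0038 0.1128 0.0209] yawY -4.7 F [0.2 0.2 0.5] g -0.0
```

Now the gentle press, 1 mm at a time, watching the force.

{"api": "jog_arm", "payload": {"targets": [[0,0,0.001,0],[0,0,0.002,0],[0,0,0.003,0],[0,0,0.004,0],[0,0,0.005,0]]}}

```text
time: 10.65
tool_pos: [0.5397, 0.0843, 0.0158]
tool_rot: [0.0, 0.735, 0.678, 0.0]
contact_force: [0.3, -0.2, 1.0]
gripper_width: -0.001
```

{"api": "jog_arm", "payload": {"targets": [[0,0,0.0005,0],[0,0,0.001,0],[0,0,0.0015,0],[0,0,0.0015,0],[0,0,0.0015,0]]}}

```text
time: 11.07
tool_pos: [0.5396, 0.0843, 0.015]
tool_rot: [0.0, 0.735, 0.678, -0.0]
contact_force: [-1.4, -0.1, 6.2]
gripper_width: 0.001
```

{"api": "jog_arm", "payload": {"targets": [[0,0,0.0005,0],[0,0,0.0005,0],[0,0,0.0005,0]]}}

```text
time: 11.32
tool_pos: [0.5396, 0.0843, 0.0149]
tool_rot: [-0.0, 0.735, 0.678, -0.0]
contact_force: [-3.7, 0.2, 8.5]
gripper_width: -0.0
```

{"api": "jog_arm", "payload": {"targets": [[0,0,-0.01,0],[0,0,-0.03,0],[0,0,-0.06,0],[0,0,-0.1,0],[0,0,-0.14,0]]}}

```text
time: 11.73
tool_pos: [0.5382, 0.0843, 0.1542]
tool_rot: [-0.001, 0.735, 0.678, -0.001]
contact_force: [1.3, -0.0, 0.3]
gripper_width: -0.001
```

{"api": "jog_arm", "payload": {"targets": [[-0.03,0,-0.02,0],[-0.06,0,-0.04,0],[-0.1,0,-0.06,0],[-0.14,0,-0.06,0],[-0.17,0,-0.06,0]]}}

```text
time: 12.15
tool_pos: [0.5261, -0.0877, 0.2165]
tool_rot: [0.002, 0.735, 0.678, 0.001]
contact_force: [-0.0, 0.4, -0.7]
gripper_width: -0.001
```

Run:
```python
from h import *
rep();a=save('side','s5');b=save('scene','a5')
A=cv2.resize(a[110:300,130:330,::-1],(400,380),interpolation=2);B=cv2.resize(b[150:340,230:430,::-1],(400,380),interpolation=2)
cv2.imwrite('pics/f.png',np.hstack([A,B]))
rep()
```

```text
t 12.15 tcp [ 0.5261 -0.0877  0.2165] board [ 0.0039 -0.0596  0.2165] yawY -4.7 F [-0.   0.4 -0.7] g -0.0
t 12.25 tcp [ 0.5253 -0.089   0.2146] board [ 0.0032 -0.061   0.2146] yawY -5.0 F [-0.1  0.7 -0.3] g 0.0
```

View pics/f.png

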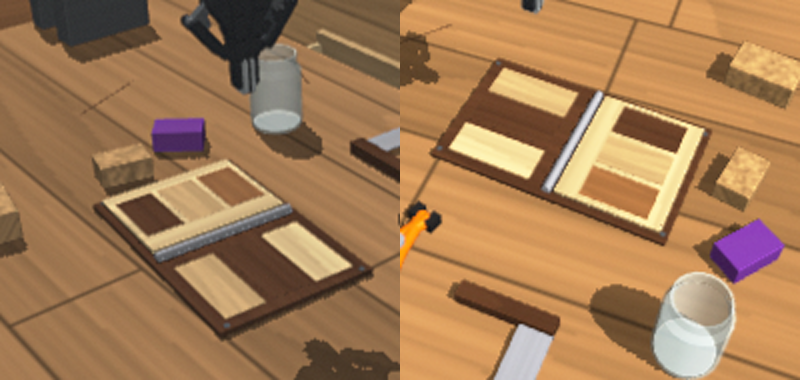

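The final views show the leaf flat on the +y half, at (210,205) on the left and (630,170) on the right. The block lies flat on the bench clear of the board at (742,178), nothing else has moved, and the hand is up and clear. I'll hand in.

```bash
python3 -c "
from h import *
print(manip.job_done());rep()"
```

```text
the job is handed in; nothing more can be done
None
the job is handed in; nothing more can be done
```

The job is done and handed in at about 12.3 s of the 59 s allowed. I pushed the small cork block off the board with the part-open fingertips. Then, with the fingers shut, I pushed the leaf over its spine and pressed it down.

- **Leaf:** in the last press the fingertip stopped at 15 mm height, the leaf's expected flat height, with about 8.5 N on it. After I withdrew, both outside cameras still showed it flat on the +y half.
- **Block:** the last pictures show it flat on the bench with a visible gap to the board. I judged that gap by eye and did not measure it.
- **Other things:** the jar, the purple block, the larger cork block and the parts of clamp and try square in the last crops look unmoved. Those crops did not cover both clamps fully, but the hand stayed away from them.
- **Hand:** it was about 0.2 m above the bench, touching nothing.

No check failed or disagreed.

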